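# Hot soldering board to the cooling rack

## Robot

A 6-joint arm with a two-finger parallel gripper is mounted at the origin on the work surface. World frame = base frame: x ahead of the robot, y to its left, z up, the work surface at z = 0. Lengths are in m, angles in rad, forces in N, time in s.
With the tool pointing down it reaches from about 0.375 to 0.9 m from the base axis. Payload 3.1 kg.
Tool frame: the origin (TCP) lies at the very end of the fingers, on their centre line; the grasp point (between the pads) lies 19 mm behind it; z points along the fingers, y is the line along which they close (so a half turn about z gives the same grasp; the last joint's range is limited). The gripper opens to 85 mm and grips with 20 to 120 N. Pads are 22 mm wide; open, the fingers measure 114 mm over their backs; the gripper's body (76 mm by 85 mm) begins 54 mm behind the grasp point. The pads swing forward as they close: fully open they stand 13 mm farther back than shut.
Start: joints at [-1.359, 0.527, 1.433, -0, 1.181, -0.178], TCP at [0.238, -0.578, 0.204] pointing down, gripper open.
Joint ranges: [-3.08, 3.08], [-0.75, 2.2], [0.22, 2.44], [-1.43, 4.57], [0, 2.65], [-2.85, 2.85]. Speed limits (rad/s): [2.79, 2.79, 3.14, 3.14, 3.14, 3.14].

## Interface

Orientations are given as a unit quaternion [x, y, z, w].
In Python, from station import manip, vision gives the robot as it stands.
- The arm moves only by the tool drive_tool, never from a script. Its argument "deltas" is a list that holds one entry, the list of rows, each a list of 4 numbers: the shift along the tool's x, y, z in mm, then the turn about the tool's z in rad. A call has 1 to 5 rows; each row is the pose to reach, as a shift and turn from the pose commanded when the call began, along the tool's axes at that moment; what a row does not reach only later rows make up. A row lasts 1/12 s, in which the tool goes at most 41.7 mm and 7.16 degrees, less where a joint would pass 70% of its speed; a pose out of reach is approached as far as the arm can. A call with a gripper value outside its range is refused whole. "jaw" is the finger opening in mm, from 0 to 85.4, set as the call begins (left out, the last holds). The fingers move at their own pace and stop on an object; "force" is the grip in N (left out, the last holds). Time passes only in rows, so rows that repeat a pose let the fingers close. It gives the time, the measured TCP pose, the force, the opening and the grip force at its end, in the units of the state.
- manip.sense(): the state, without advancing time (a new reading comes with each control period).
- vision.snapshot(name): name is "scene" or "top" or "wrist"; returns the picture (384x512x3 uint8, red, green, blue); there is no depth.
- vision.camera_model(name): a dict with "camera_matrix" (3x3 intrinsics, pixels), "rvec" (rotation vector, rad) and "tvec" (3), from world to camera coordinates, as OpenCV has them. Camera axes: x right, y down, z forward; pixel columns grow to the right and rows downward; lengths in m; the calibration is good to about 2 mm. A picture is of the moment at which its call begins: read the wrist's pose just before it. camera_model takes no time and is no camera call; for the wrist camera it gives the pose at the moment of the call.
- manip.sign_off(): hands the job in; it is judged then, once.
The state is a dict: "t": time; "q": joint angles; "qd": joint speeds; "tau": joint torques, N m; "tcp_pos": TCP position; "tool_rot": TCP orientation; "force": force on the tool from outside, world axes, zero at the start; "ft_torque": the same for the moment, N m; "finger_gap": opening from 0.0 (shut) to 1.0 (fully open); "gripper_force": force on a finger pad.
Only numpy, scipy, OpenCV 4.12 (cv2) and the standard library are available. Lean on these libraries where they do the work, as an engineer would, in place of code of your own. Each camera call takes 0.05 s, during which the arm holds its last target. There are 200 camera calls.

## Task

The soldering board on the brick stand is still hot, so never touch it with the gripper: slide the spatula's blade under it, lift it off and set it down gently, level, square and centred, on the two rods of the empty cooling rack. Once it rests there and the spatula is drawn out, start the cooling timer by pressing its plunger all the way down, and leave the spatula lying flat on the bench as it lies now, handle and blade both down. Do not drop the board, and leave the bottle, the hammer and the cup where they are.

Things in the scene. Friction and masses are not known exactly. Their poses are not given: they have to be found in the camera images.
- board: Soldering board: flat off-white slab, 86 (x) by 104 (y) by 10 mm, about 130 g, with a small brass frame (44 by 56 mm, 5 mm high) fixed on its top. Origin: centre of its underside; z up. It lies loose across the two bars of the brick stand, 104 mm side across them, its underside 46 mm above the bench.
- hot_stand: Brick stand, fixed: slab 84 (x) by 104 (y) by 8 mm with two upright brick bars along x, each 14 mm wide, centred at y = +-39 mm, tops 46 mm above the bench. Between the bars, above the slab (z 8 to 46 mm), a channel 64 mm wide is open at both x ends; its -x end faces the robot. Origin: centre of its underside, on the bench; x along the channel, away from the robot.
- rack: Cooling rack, fixed, empty at the start: dark steel plate 84 (x) by 104 (y) by 8 mm with two round steel rods (8 mm) along x on posts, centred at y = +-39 mm, tops 46 mm above the bench; channel between them 70 mm wide (z 8 to 46 mm), open at both x ends, -x end faces the robot. Origin: centre of its underside, on the bench; x along the channel. Stand and rack may swap sides.
- spatula: Spatula, loose, 150 g, lying flat. Origin: on its underside below the grip point; x to the blade tip, z up. Wooden handle x -85 to 45 mm, 20 mm wide, 26 mm tall (z 0 to 26); steel shank to x 83 mm, 12 mm wide, 8 mm high; flat blade x 75 to 170 mm, 44 mm wide, 3 mm thick (z 0 to 3). Handle and blade undersides lie in one plane. It balances about 20 mm ahead of the origin.
- plunger (a joint): The timer's spring plunger: 0 m up, 0.014 m at its stop; about 5 N at the stop. It springs back up when let go.
- plunger_top (a point): Centre of the top of the timer's plunger: a black disc, 42 mm across and 9 mm thick, 77 mm above the bench when up. The timer below it is a grey round housing, 72 mm across and 44 mm high, fixed to the bench.
- bottle: Standing clear plastic bottle, 52 mm across, 130 mm high; origin: centre of its underside. Leave it alone.
- hammer: Hammer lying on the bench, 240 mm long along its x, head at +x; origin: middle of its length, on its underside. Leave it alone.
- cup: Standing steel cup, 80 mm across at the rim, 90 mm high; origin: centre of its underside. Leave it alone.
Mind the look-alikes: they are no part of the job. Leave any blue or green look-alike of the rack alone.

How it is judged:
By the outcome, as a careful person would: the job done as asked, in the order asked, and still so for the second after the job is handed in, with the robot touching nothing.
It also fails if it takes over 70 s, if anything falls off the work surface, if the arm or the gripper's body presses on something with over 40 N, if the wrist force passes 120 N, or if a joint passes its speed limit or range.

## Working session

There is one attempt and no reset: what is moved stays moved. The work goes in short steps, Python scripts to look and compute and a tool call to move; the robot and the scene stay as the last step left them, time stands still between calls to the robot, and variables do not carry over. Pictures are saved under pics/ and viewed, at most 10 in all, crops included, and the job is handed in when it is done.

Besides the shell and the picture viewer there is one more tool, called in YAML: its name, and indented under it one key for each argument. drive_tool: Moves the arm, as the interface text tells. Its arguments: {"type":"object","properties":{"deltas":{"type":"array"},"jaw":{"type":"number"},"force":{"type":"number"}},"required":["deltas"]}

```bash
mkdir -p pics; ls; python3 - <<'E'
from station import manip, vision
import cv2,json,numpy as np
for n in ("scene","top"):
    im=vision.snapshot(n); cv2.imwrite(f"pics/{n}0.png",cv2.resize(im[:,:,::-1],(800,600),interpolation=cv2.INTER_CUBIC))
    cv2.imwrite(f"{n}_raw.png",im[:,:,::-1])
    m=vision.camera_model(n);print(n,{k:np.round(v,4).tolist() for k,v in m.items()})
print(manip.sense())
E
```

```text
pics
scene {'camera_matrix': [[358.3339, 0.0, 256.8973], [0.0, 358.3339, 188.5777], [0.0, 0.0, 1.0]], 'rvec': [1.0615, 2.4362, -1.0], 'tvec': [0.463, -0.1868, 1.5161]}
top {'camera_matrix': [[454.6216, 0.0, 253.1168], [0.0, 454.6216, 199.4206], [0.0, 0.0, 1.0]], 'rvec': [2.1365, -2.0833, 0.2087], 'tvec': [-0.1095, 0.5792, 1.6427]}
{'t': 0.1, 'q': array([-1.35853315e+00,  5.28382122e-01,  1.43376189e+00, -3.97878913e-05,
        1.18140145e+00, -1.78506527e-01]), 'qd': array([-0.00012316, -0.00171113, -0.00265298, -0.00141493, -0.00075429,
       -0.00070795]), 'tau': array([-2.83438858e-04, -4.43303525e+01, -1.78587431e+01, -1.89236443e-04,
        3.93057213e-03,  1.15387448e-05]), 'tcp_pos': array([ 0.23792699, -0.57719369,  0.20332995]), 'tool_rot': array([ 9.80971088e-01,  1.94151411e-01, -3.48738964e-05, -9.75951767e-04]), 'force': array([-0.20152398,  0.05898984,  0.40065889]), 'ft_torque': array([-0.00434966,  0.04078483, -0.01805817]), 'gripper_force': 0.0, 'finger_gap': 1.0013852645660266}
```

View pics/top0.png

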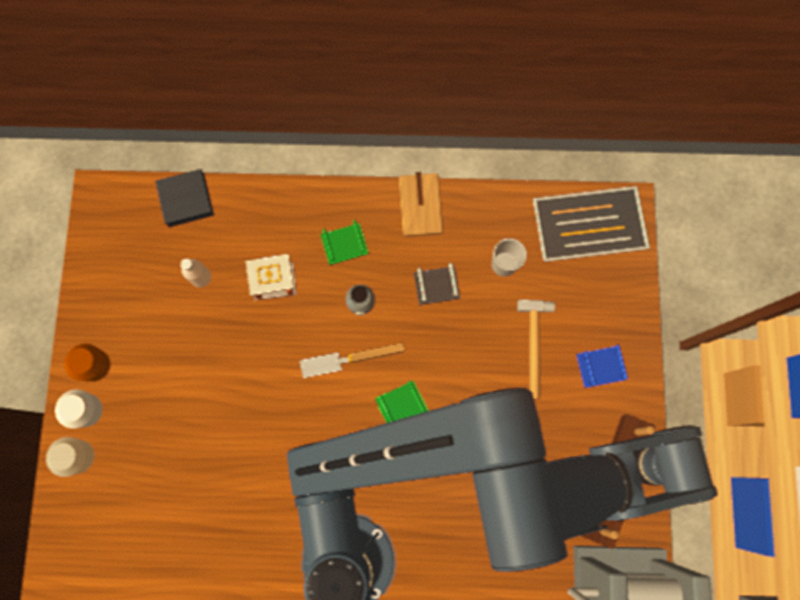

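View pics/scene0.png

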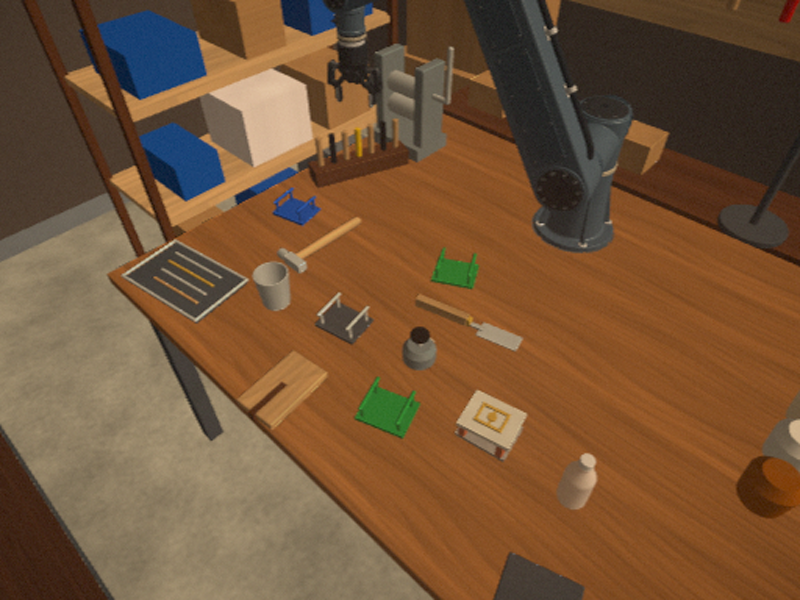

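The top view (800x600 px) shows the board on its stand at (270,275), timer (360,298), dark rack (437,284), spatula with blade at (320,365) and handle end at (403,348), bottle (195,270), cup (509,257), hammer (534,350). The scene view agrees.

```bash
cat > h.py <<'E'
from station import manip, vision
import cv2,numpy as np
def cast(cm,uv,z):
    K=np.array(cm["camera_matrix"]);R=cv2.Rodrigues(np.array(cm["rvec"],float))[0];t=np.array(cm["tvec"],float).ravel()
    uv=np.atleast_2d(np.array(uv,float)); d=np.c_[uv,np.ones(len(uv))]@np.linalg.inv(K).T@R
    c=-R.T@t; s=(z-c[2])/d[:,2]; return c+d*s[:,None]
def proj(cm,P):
    return cv2.projectPoints(np.array(P,float).reshape(-1,1,3),np.array(cm["rvec"],float),np.array(cm["tvec"],float),np.array(cm["camera_matrix"]),None)[0].reshape(-1,2)
def tooldelta(dw,s=None):
    "world shift (m) -> tool mm"
    from scipy.spatial.transform import Rotation as Ro
    s=s or manip.sense(); return 1000*Ro.from_quat(s["tool_rot"]).inv().apply(dw)
def yaw(s=None):
    from scipy.spatial.transform import Rotation as Ro
    s=s or manip.sense(); x=Ro.from_quat(s["tool_rot"]).apply([1,0,0]); return np.arctan2(x[1],x[0])
E
python3 - <<'E'
from h import *
cm=vision.camera_model("top"); k=1/1.5625
for n,uv,z in [("board",(270,272),.056),("rack",(437,284),.046),("timer",(360,295),.077),("sp blade tip",(301,369),.003),("handle end",(403,348),.026),("handle front",(347,360),.026),("bottle",(199,276),0),("cup",(510,262),0),("hammer head",(535,306),0),("hammer end",(535,396),0),("green1",(345,243),.0),("green2",(402,402),.04)]:
    print(n,np.round(cast(cm,np.array(uv)*k,z)[0],3))
s=manip.sense();print("yaw",yaw(s))
w=vision.snapshot("wrist");cw=vision.camera_model("wrist")
R=cv2.Rodrigues(np.array(cw["rvec"],float))[0];c=-R.T@np.array(cw["tvec"]).ravel();print("wristcam",c-s["tcp_pos"],"fwd",R[2],"right",R[0],cw["camera_matrix"], tooldelta(c-s["tcp_pos"],s), tooldelta(R[2]/1000,s))
E
```

```text
board [0.673 0.213 0.056]
rack [ 0.656 -0.194  0.046]
timer [ 0.616 -0.009  0.077]
sp blade tip [0.445 0.132 0.003]
handle end [ 0.499 -0.115  0.026]
handle front [0.467 0.019 0.026]
bottle [0.673 0.401 0.   ]
cup [ 0.729 -0.379  0.   ]
hammer head [ 0.617 -0.44   0.   ]
hammer end [ 0.394 -0.437  0.   ]
green1 [0.768 0.038 0.   ]
green2 [ 0.368 -0.116  0.04 ]
yaw 0.3907845427711429
wristcam [0.06694987 0.02792045 0.17160486] fwd [-0.26118388 -0.10469658 -0.9595945 ] right [ 0.38076148 -0.9246692  -0.00275018] [[326.66366254   0.         252.81339636]
 [  0.         326.66366254 192.02992156]
 [  0.           0.           1.        ]] [  72.59112672   -0.64426748 -171.58139862] [-2.81671726e-01 -8.34797450e-04  9.59510470e-01]
```

drive_tool:
  deltas:
    - [[36, -15, 0, 0], [73, -31, 0, 0], [110, -46, 0, 0], [147, -62, 0, 0], [184, -77, 0, 0]]

```text
t: 0.57
tcp_pos: [0.3796, -0.4348, 0.2039]
tool_rot: [0.981, 0.194, -0.0, -0.0]
force: [0.3, -0.5, -0.3]
finger_gap: 0.999
gripper_force: 0.0
```

drive_tool:
  deltas:
    - [[36, -15, 0, 0], [73, -31, 0, 0], [110, -46, 0, 0], [147, -62, 0, 0], [184, -77, 0, 0]]

```text
t: 0.98
tcp_pos: [0.5206, -0.2934, 0.204]
tool_rot: [0.981, 0.194, -0.0, -0.0]
force: [0.6, -0.8, 0.0]
finger_gap: 1.001
gripper_force: 0.0
```

drive_tool:
  deltas:
    - [[36, -15, 0, 0.1], [73, -31, 0, 0.2], [110, -46, 0, 0.3], [132, -56, 0, 0.39], [132, -56, 0, 0.39]]

```text
t: 1.4
tcp_pos: [0.6235, -0.1886, 0.2038]
tool_rot: [1.0, 0.002, 0.001, -0.001]
force: [0.5, -0.7, 0.0]
finger_gap: 0.997
gripper_force: 0.0
```

```bash
cat > shot.py <<'E'
from h import *
import sys,json
n=sys.argv[1]; cm=vision.camera_model("wrist"); im=vision.snapshot("wrist")
cv2.imwrite(f"{n}_raw.png",im[:,:,::-1]); json.dump({k:np.array(v).tolist() for k,v in cm.items()},open(f"{n}.json","w"))
cv2.imwrite(f"pics/{n}.png",cv2.resize(im[:,:,::-1],(800,600),interpolation=cv2.INTER_CUBIC))
E
python3 shot.py rack1
```

drive_tool:
  deltas:
    - [[0, -40, 0, 0], [0, -80, 0, 0], [0, -120, 0, 0], [0, -160, 0, 0], [0, -200, 0, 0]]

```text
t: 1.87
tcp_pos: [0.6192, 0.0068, 0.204]
tool_rot: [1.0, -0.0, -0.001, 0.0]
force: [0.7, 0.7, 0.7]
finger_gap: 1.001
gripper_force: 0.0
```

drive_tool:
  deltas:
    - [[0, -40, 0, 0], [0, -80, 0, 0], [0, -120, 0, 0], [0, -160, 0, 0], [0, -200, 0, 0]]

```text
t: 2.28
tcp_pos: [0.6195, 0.2068, 0.2041]
tool_rot: [1.0, 0.0, -0.0, 0.0]
force: [0.7, -1.0, 0.7]
finger_gap: 0.999
gripper_force: 0.0
```

drive_tool:
  deltas:
    - [[0, 0, 0, 0], [0, 0, 0, 0]]

```text
t: 2.45
tcp_pos: [0.6193, 0.2076, 0.2038]
tool_rot: [1.0, 0.002, -0.0, 0.0]
force: [-0.2, -1.4, 1.1]
finger_gap: 0.998
gripper_force: 0.0
```

```bash
python3 shot.py board1; python3 -c "
import cv2,numpy as np
a=cv2.imread('rack1_raw.png');b=cv2.imread('board1_raw.png')
cv2.imwrite('pics/both.png',cv2.resize(np.hstack([a[:,60:460],b[:,60:460]]),(800,384)))"
```

```text
(no output)
```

View pics/both.png

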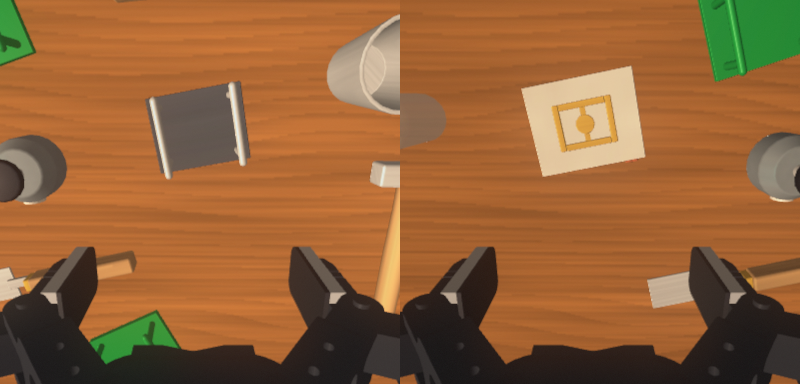

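```bash
cat > meas.py <<'E'
from h import *
import json
def quad(mask,near):
    cs=cv2.findContours(mask.astype(np.uint8),cv2.RETR_EXTERNAL,cv2.CHAIN_APPROX_NONE)[0]
    cs=[c for c in cs if cv2.contourArea(c)>40]
    return sorted(cs,key=lambda c:np.hypot(*(np.array(cv2.minAreaRect(c)[0])-near)))
def rep(n,pts):
    pts=pts[:,:2]; r=cv2.minAreaRect((pts*1000).astype(np.float32)); b=cv2.boxPoints(r)
    print(n,"centre",np.round(r[0],1),"size",np.round(r[1],1),"ang",round(r[2],2))
E
python3 - <<'E'
from meas import *
im=cv2.imread("board1_raw.png");cm=json.load(open("board1.json"));hsv=cv2.cvtColor(im,cv2.COLOR_BGR2HSV)
print("board px",im[90,200],im[120,290], im[172,210])
m=(hsv[...,2]>170)&(hsv[...,1]<95); c=quad(m,(243,122))[0]
rep("board@56",cast(cm,cv2.convexHull(c).reshape(-1,2)+0.0,.056))
p=cv2.approxPolyDP(cv2.convexHull(c),6,True).reshape(-1,2);print(p.tolist());print(np.round(cast(cm,p,.056)*1000,1)[:,:2].tolist())
f=(hsv[...,1]>110)&(hsv[...,2]>150);f[:90]=0;f[155:]=0;f[:,:205]=0;f[:,285:]=0
rep("frame@61",cast(cm,quad(f,(245,124))[0].reshape(-1,2),.0612))
im=cv2.imread("rack1_raw.png");cm=json.load(open("rack1.json"));hsv=cv2.cvtColor(im,cv2.COLOR_BGR2HSV)
m=(hsv[...,2]>130)&(hsv[...,1]<80)
for near in [(219,138),(299,124)]:
    c=quad(m,near)[0]; r=cv2.minAreaRect(c);print("rod px",np.round(r[0],1),np.round(r[1],1))
    rep("rod@44",cast(cm,cv2.boxPoints(r),.044))
d=(hsv[...,2]<110)&(hsv[...,1]<90); c=quad(d,(259,130))[0]; rep("plate@8",cast(cm,c.reshape(-1,2),.008))
E
```

```text
board px [160 199 227] [165 206 232] [161 201 228]
board@56 centre [666.1 216.8] size [ 86.  103.9] ang 11.34
[[290, 66], [304, 156], [203, 175], [182, 89]]
[[717.9, 175.2], [634.9, 158.3], [615.2, 258.8], [697.4, 275.1]]
frame@61 centre [666.3 216.7] size [44.  56.1] ang 11.46
rod px [219.6 137.7] [82.8  6.6]
rod@44 centre [ 654.1 -153.5] size [82.7  6.9] ang 10.76
rod px [295.2 123.8] [83.9 10.3]
rod@44 centre [ 668.3 -229.4] size [82.9 10.6] ang 10.27
plate@8 centre [ 661.4 -192.4] size [82.6 77.5] ang 10.55
```

drive_tool:
  deltas:
    - [[-20, 34, 0, -0.12], [-40, 69, 0, -0.24], [-60, 103, 0, -0.36], [-80, 138, 0, -0.48], [-100, 172, 0, -0.6]]

```text
t: 2.92
tcp_pos: [0.5193, 0.0322, 0.2042]
tool_rot: [0.955, 0.295, -0.0, 0.0]
force: [0.1, 0.2, -1.0]
finger_gap: 0.998
gripper_force: 0.0
```

drive_tool:
  deltas:
    - [[-14, 7, 0, -0.12], [-28, 14, 0, -0.24], [-42, 21, 0, -0.36], [-56, 28, 0, -0.48], [-70, 35, 0, -0.6]]

```text
t: 3.33
tcp_pos: [0.4815, -0.0352, 0.2043]
tool_rot: [0.826, 0.564, -0.0, 0.0]
force: [0.4, -0.4, 0.4]
finger_gap: 1.001
gripper_force: 0.0
```

drive_tool:
  deltas:
    - [[0, 0, 0, -0.12], [0, 0, 0, -0.24], [0, 0, 0, -0.36], [0, 0, 0, -0.48], [0, 0, 0, -0.586]]

```text
t: 3.75
tcp_pos: [0.4819, -0.0346, 0.2043]
tool_rot: [0.628, 0.778, -0.0, -0.0]
force: [0.0, -0.5, 0.5]
finger_gap: 1.0
gripper_force: 0.0
```

drive_tool:
  deltas:
    - [[0, 0, 0, 0], [0, 0, 0, 0], [0, 0, 0, 0]]

```text
t: 4.0
tcp_pos: [0.4824, -0.0332, 0.2043]
tool_rot: [0.63, 0.776, -0.0, 0.0]
force: [-0.3, -0.2, 0.5]
finger_gap: 1.001
gripper_force: 0.0
```

```bash
python3 shot.py spat1; python3 -c "
from h import *
s=manip.sense();print(yaw(s),s['q'])"
```

```text
1.7783211588129222 [-2.99643322e-01  3.38387564e-01  1.77801612e+00 -2.75000763e-04
  1.02526362e+00 -5.07025439e-01]
```

View pics/spat1.png

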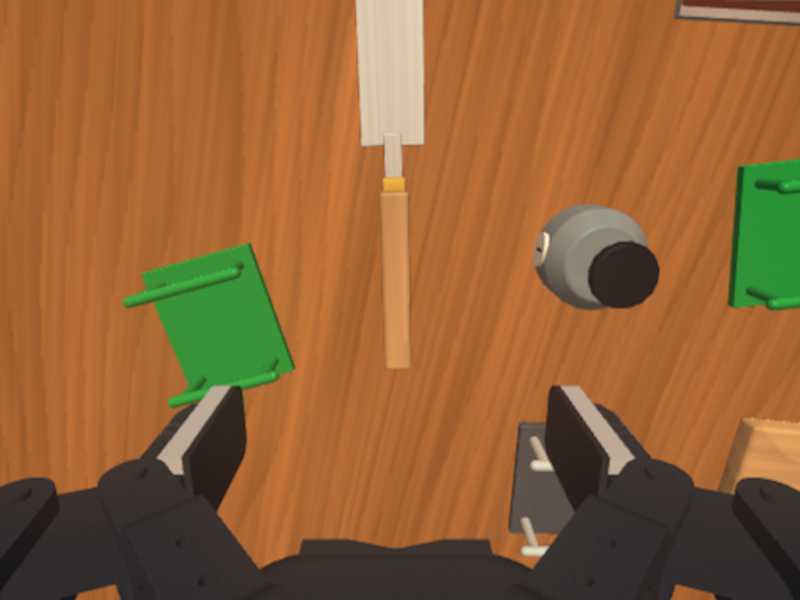

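The wrist view shows the spatula straight ahead: blade base (392,145), handle from (394,180) to (397,367); green look-alike left at (218,320), plunger at (624,275).

```bash
python3 - <<'E'
from meas import *
im=cv2.imread("spat1_raw.png");cm=json.load(open("spat1.json"));k=1/1.5625
P=lambda uv,z:cast(cm,np.array(uv)*k,z)[:,:2]*1000
# handle centre line: edges per row at handle-top
hsv=cv2.cvtColor(im,cv2.COLOR_BGR2HSV)
print(hsv[200,235:270].tolist())
a=P([(394,191),(397,367)],.026);b=P([(391,146)],.003);print("handle front/end",a,"blade back",b)
d=a[0]-a[1];print("len",np.hypot(*d),"yaw",np.arctan2(d[1],d[0]))
u=d/np.hypot(*d);print("origin from end",a[1]+85*u, "from blade back x=75",b[0]-75*u)
print("plunger",P([(624,275)],.077))
m=(hsv[...,2]<45); m[:150]=0;m[200:]=0;m[:,:360]=0;m[:,440:]=0
c=quad(m,(399,176))[0];r=cv2.minEnclosingCircle(c);print(r);print("plunger",cast(cm,[r[0]],.077))
E
```

```text
[[13, 180, 180], [13, 182, 177], [13, 181, 175], [13, 181, 175], [13, 179, 174], [13, 181, 173], [13, 182, 174], [13, 181, 172], [13, 180, 174], [13, 181, 173], [14, 160, 164], [14, 150, 182], [14, 151, 202], [15, 152, 208], [14, 151, 210], [14, 152, 212], [14, 150, 212], [14, 151, 210], [14, 151, 210], [14, 152, 210], [14, 152, 210], [15, 152, 212], [14, 151, 215], [15, 151, 218], [14, 150, 219], [14, 151, 208], [14, 152, 183], [14, 155, 150], [13, 177, 167], [13, 182, 179], [13, 182, 179], [13, 183, 180], [13, 182, 179], [13, 181, 179], [13, 181, 180]]
handle front/end [[ 472.98198095   12.21512718]
 [ 501.35819563 -112.78951544]] blade back [[464.93793202  40.29152793]]
len 128.1849064374772 yaw 1.7940148040361856
origin from end [482.54179739 -29.89836298] from blade back x=75 [481.54063635 -32.84772425]
plunger [[617.77352831  -4.17568171]]Traceback (most recent call last):
  File "<stdin>", line 12, in <module>
IndexError: list index out of range
```

```bash
python3 - <<'E'
from meas import *
im=cv2.imread("spat1_raw.png");cm=json.load(open("spat1.json"));hsv=cv2.cvtColor(im,cv2.COLOR_BGR2HSV)
m=(hsv[...,1]<162)&(hsv[...,1]>110)&(hsv[...,2]>185);m[:,:236]=0;m[:,272:]=0;m[:124]=0;m[233:]=0
rows=np.arange(128,228);u=np.array([np.mean(np.flatnonzero(m[r])) for r in rows])
P=cast(cm,np.c_[u,rows],.026)[:,:2]*1000
l=cv2.fitLine(P.astype(np.float32),cv2.DIST_HUBER,0,.01,.01).ravel();l[:2]*=np.sign(l[1]);print("yaw",np.arctan2(l[1],l[0]),l)
o=np.array([482.2,-31.]);o=l[2:]+l[:2]*((o-l[2:])@l[:2]);g=o+12*l[:2];print("origin",o,"grip",g)
s=manip.sense();print("tool d",tooldelta(np.r_[g/1000,0]-np.r_[s["tcp_pos"][:2],0],s),"yaw now",yaw(s),s["tcp_pos"])
E
```

```text
yaw 1.7972553 [-2.2452833e-01  9.7446758e-01  4.9202704e+02 -7.1054413e+01]
origin [482.76790008 -30.86914832] grip [480.07356009 -19.17553718]
tool d [ 1.40262682e+01  4.16229637e-01 -2.44851609e-03] yaw now 1.7783211588129222 [ 0.48255621 -0.03298662  0.20425337]
```

drive_tool:
  deltas:
    - [[14, 0, 30, -0.014], [14, 0, 65, -0.014], [14, 0, 100, -0.014], [14, 0, 130, -0.014], [14, 0, 150, -0.014]]
  jaw: 60

```text
t: 4.47
tcp_pos: [0.4786, -0.0182, 0.0519]
tool_rot: [0.624, 0.782, -0.001, -0.001]
force: [-0.5, -0.3, 0.0]
finger_gap: 0.703
gripper_force: 0.0
```

drive_tool:
  deltas:
    - [[0, 0, 15, 0], [0, 0, 30, 0], [0, 0, 42, 0], [0, 0, 50, 0], [0, 0, 50, 0]]

```text
t: 4.88
tcp_pos: [0.4791, -0.0184, 0.0029]
tool_rot: [0.624, 0.782, -0.001, -0.001]
force: [-1.1, 1.7, 0.4]
finger_gap: 0.706
gripper_force: 0.0
```

drive_tool:
  deltas:
    - [[0, 0, 0, 0], [0, 0, 0, 0], [0, 0, 0, 0], [0, 0, 0, 0], [0, 0, 0, 0]]
  jaw: 0
  force: 110

```text
t: 5.3
tcp_pos: [0.4804, -0.0185, 0.0048]
tool_rot: [0.623, 0.782, 0.0, 0.001]
force: [-0.1, -0.0, 0.3]
finger_gap: 0.005
gripper_force: 0.0
```

drive_tool:
  deltas:
    - [[0, 0, 0, 0], [0, 0, 0, 0], [0, 0, 0, 0]]

```text
t: 5.55
tcp_pos: [0.48, -0.0184, 0.0044]
tool_rot: [0.623, 0.782, 0.0, 0.0]
force: [-0.4, 0.4, 0.3]
finger_gap: -0.002
gripper_force: 0.0
```

```bash
python3 shot.py miss
```

```text
(no output)
```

View pics/miss.png

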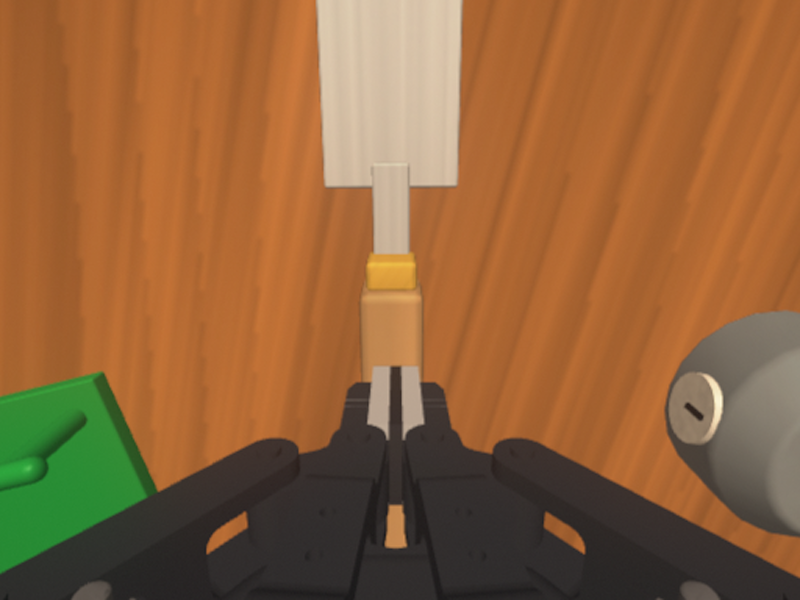

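The fingers look shut with the handle passing under them: light pads at (380,400) and (410,400), handle front at (392,290). I'll check from the scene camera before moving.

```bash
python3 - <<'E'
from meas import *
s=manip.sense();cm=vision.camera_model("wrist");t=s["tcp_pos"];print(t,s["finger_gap"],s["gripper_force"],s["force"])
print([np.round(proj(cm,[t+[0,0,h]])[0]*1.5625).tolist() for h in (0,.02,.04,.06)])
im=vision.snapshot("scene")[:,:,::-1];c=vision.camera_model("scene");p=proj(c,[t])[0].astype(int);print(p)
x,y=p;cv2.imwrite("pics/sc1.png",cv2.resize(im[y-70:y+50,x-80:x+80],(800,600),interpolation=cv2.INTER_CUBIC))
E
```

```text
[ 0.4799513  -0.01837982  0.00428999] 0.0007059941737485494 0.0 [0.14306117 0.61977678 0.2520797 ]
[[393.0, 359.0], [393.0, 383.0], [393.0, 414.0], [392.0, 454.0]]
[291 203]
```

View pics/sc1.png

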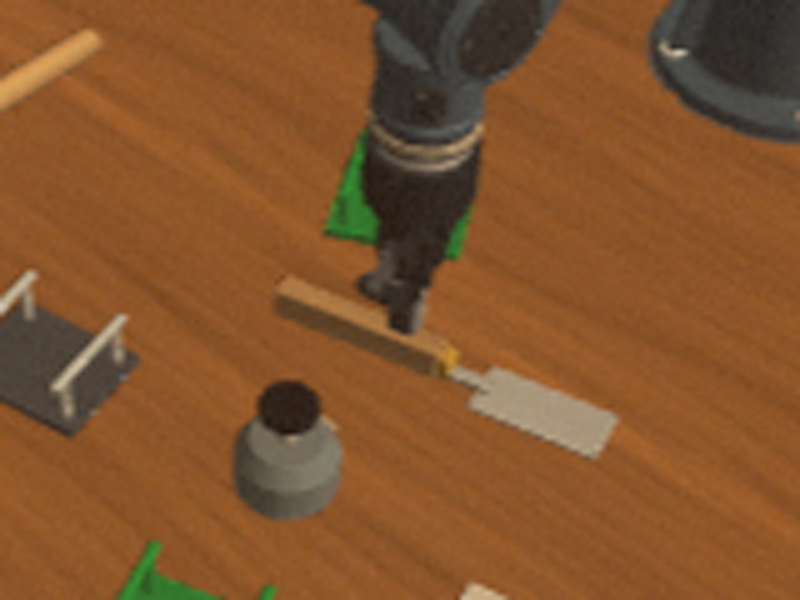

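The scene view shows the shut fingers' tip above the handle's top ((408,330) against TCP projecting to (400,350)), so the tips sit higher than the stated TCP. I'll find contact by pressing down gently.

drive_tool:
  deltas:
    - [[0, 0, 1, 0], [0, 0, 2, 0], [0, 0, 3, 0], [0, 0, 4, 0], [0, 0, 4, 0]]

```text
t: 6.07
tcp_pos: [0.4798, -0.0184, -0.0]
tool_rot: [0.623, 0.782, -0.0, -0.0]
force: [0.1, -0.1, -0.6]
finger_gap: -0.001
gripper_force: 0.0
```

drive_tool:
  deltas:
    - [[0, 0, 1, 0], [0, 0, 2, 0], [0, 0, 3, 0], [0, 0, 4, 0], [0, 0, 4, 0]]

```text
t: 6.48
tcp_pos: [0.48, -0.0184, -0.0011]
tool_rot: [0.623, 0.782, 0.0, 0.001]
force: [-3.7, 0.8, 26.1]
finger_gap: -0.002
gripper_force: 13.1
```

Contact with 26 N at TCP z ≈ 0 with the handle (26 mm) beneath: the real finger ends are about 26 mm behind the reported TCP. I'll back up, open, and go deeper.

drive_tool:
  deltas:
    - [[0, 0, -10, 0], [0, 0, -24, 0], [0, 0, -24, 0], [0, 0, -24, 0], [0, 0, -24, 0]]
  jaw: 60

```text
t: 6.9
tcp_pos: [0.4798, -0.0184, 0.0199]
tool_rot: [0.623, 0.782, -0.0, -0.0]
force: [0.4, 0.9, 0.5]
finger_gap: 0.694
gripper_force: 0.0
```

drive_tool:
  deltas:
    - [[0, 0, 10, 0], [0, 0, 20, 0], [0, 0, 28, 0], [0, 0, 32, 0], [0, 0, 32, 0]]

```text
t: 7.32
tcp_pos: [0.4786, -0.0181, -0.0136]
tool_rot: [0.623, 0.782, -0.001, -0.002]
force: [-0.4, -0.2, 0.2]
finger_gap: 0.702
gripper_force: 0.0
```

drive_tool:
  deltas:
    - [[0, 0, 3, 0], [0, 0, 5, 0], [0, 0, 7, 0], [0, 0, 9, 0], [0, 0, 9, 0]]

```text
t: 7.73
tcp_pos: [0.4799, -0.0184, -0.0209]
tool_rot: [0.623, 0.782, -0.0, -0.0]
force: [-0.2, 0.2, 0.3]
finger_gap: 0.703
gripper_force: 0.0
```

drive_tool:
  deltas:
    - [[0, 0, 0, 0], [0, 0, 0, 0], [0, 0, 0, 0], [0, 0, 0, 0], [0, 0, 0, 0]]
  jaw: 0
  force: 40

```text
t: 8.15
tcp_pos: [0.4801, -0.0184, -0.0204]
tool_rot: [0.623, 0.782, 0.0, 0.0]
force: [0.0, 0.7, 3.4]
finger_gap: 0.227
gripper_force: 40.4
```

drive_tool:
  deltas:
    - [[0, 0, 0, 0], [0, 0, 0, 0], [0, 0, 0, 0]]
  force: 110

```text
t: 8.4
tcp_pos: [0.4803, -0.0185, -0.0202]
tool_rot: [0.623, 0.782, 0.0, 0.0]
force: [-1.0, -0.1, 5.2]
finger_gap: 0.206
gripper_force: 108.4
```

drive_tool:
  deltas:
    - [[0, 0, -10, 0], [0, 0, -35, 0], [0, 0, -65, 0], [0, 0, -95, 0], [0, 0, -120, 0]]

```text
t: 8.82
tcp_pos: [0.4797, -0.0183, 0.1012]
tool_rot: [0.623, 0.782, 0.0, 0.0]
force: [-0.5, -0.4, -1.0]
finger_gap: 0.203
gripper_force: 107.8
```

drive_tool:
  deltas:
    - [[30, 2, 0, 0.08], [70, 5, 0, 0.18], [110, 8, 0, 0.28], [150, 11, 0, 0.38], [193, 14, 0, 0.48]]

```text
t: 9.23
tcp_pos: [0.4505, 0.1701, 0.0997]
tool_rot: [0.792, 0.611, -0.0, -0.0]
force: [1.0, 0.0, -1.0]
finger_gap: 0.206
gripper_force: 107.8
```

drive_tool:
  deltas:
    - [[0, 0, 0, 0.1], [0, 0, 0, 0.2], [0, 0, 0, 0.3], [0, 0, 0, 0.4], [0, 0, 0, 0.5]]

```text
t: 9.65
tcp_pos: [0.4507, 0.1689, 0.0995]
tool_rot: [0.918, 0.397, -0.0, -0.0]
force: [-0.4, -0.4, -1.9]
finger_gap: 0.207
gripper_force: 107.8
```

drive_tool:
  deltas:
    - [[0, 0, 0, 0.12], [0, 0, 0, 0.24], [0, 0, 0, 0.36], [0, 0, 0, 0.48], [0, 0, 0, 0.56]]

```text
t: 10.07
tcp_pos: [0.4507, 0.1686, 0.0995]
tool_rot: [0.992, 0.127, -0.0, -0.0]
force: [-0.8, 0.2, -1.9]
finger_gap: 0.208
gripper_force: 107.8
```

drive_tool:
  deltas:
    - [[0, 0, 0, 0.04], [0, 0, 0, 0.06], [0, 0, 0, 0.06], [0, 0, 0, 0.06]]

```text
t: 10.4
tcp_pos: [0.4511, 0.1686, 0.0994]
tool_rot: [0.995, 0.1, -0.0, -0.0]
force: [0.3, 0.1, -2.9]
finger_gap: 0.204
gripper_force: 107.8
```

```bash
python3 shot.py held; python3 - <<'E'
from meas import *
Y=[];T=[]
s=manip.sense();print(yaw(s),s["tcp_pos"],s["finger_gap"],s["force"],s["q"])
im=cv2.imread("held_raw.png")
a=vision.snapshot("scene")[:,:,::-1]
x,y=proj(vision.camera_model("scene"),[s["tcp_pos"]+[.1,0,0]])[0].astype(int)
a=cv2.resize(a[max(0,y-90):y+60,max(0,x-100):x+100],(400,300));cv2.imwrite("pics/held2.png",np.hstack([cv2.resize(im,(400,300)),a]))
E
```

```text
0.20070295153503173 [0.45117095 0.16862717 0.09932864] 0.2056197874665271 [-1.19300371  0.16897876 -1.36760724] [1.25108918e-01 5.08062872e-01 1.88583848e+00 4.91368408e-05
 7.47807638e-01 1.49516627e+00]
```

View pics/held2.png

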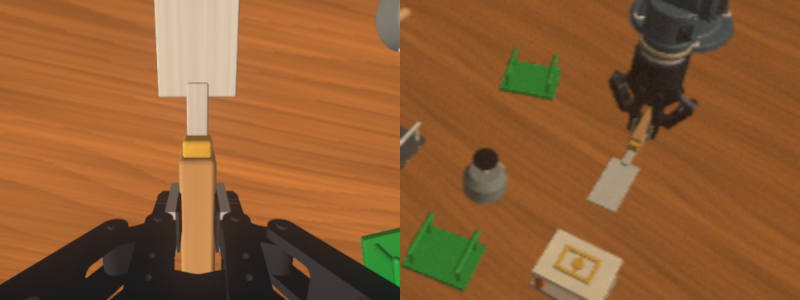

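The wrist view shows the spatula held straight, blade back edge at (197,97) in the left half; the scene view shows it clear of everything in front of the board. I'll check its pitch numerically.

```bash
cat > pitch.py <<'E'
from meas import *
import sys
def pitch(n,zoff=.0205,gx=.0128):
    im=cv2.imread(f"{n}_raw.png");cm=json.load(open(f"{n}.json"));hsv=cv2.cvtColor(im,cv2.COLOR_BGR2HSV)
    m=(hsv[...,1]<70)&(hsv[...,2]>140)
    s=manip.sense();t=s["tcp_pos"];ya=yaw(s);u=np.array([np.cos(ya),np.sin(ya),0]);v=np.array([-u[1],u[0],0])
    for x,r in ((None,4),(None,40),(None,80),(None,110)):
        c=np.flatnonzero(m[r]);c=c[(c>190)&(c<320)];print("row",r,"cols",c.min(),c.max(),"w",len(c))
    K=np.array(cm["camera_matrix"])
    for x in (.075,.1,.115):
        for y in (-.022,.022): print("level proj x",x,y,np.round(proj(cm,[t+u*(x-gx)+v*y+np.array([0,0,zoff+.003])])[0],1))
if __name__=="__main__": pitch(sys.argv[1])
E
python3 pitch.py held; python3 - <<'E'
import cv2,numpy as np
im=cv2.imread("held_raw.png");print(im[112:130,215].tolist())
E
```

```text
row 4 cols 198 305 w 108
row 40 cols 199 304 w 106
row 80 cols 201 302 w 102
row 110 cols 203 301 w 99
level proj x 0.075 -0.022 [304.8 119.9]
level proj x 0.075 0.022 [205.5 119.8]
level proj x 0.1 -0.022 [307.4  59.3]
level proj x 0.1 0.022 [203.1  59.3]
level proj x 0.115 -0.022 [309.2  19.9]
level proj x 0.115 0.022 [201.6  19.9]
[[165, 192, 215], [165, 192, 214], [165, 191, 215], [167, 193, 216], [166, 192, 215], [166, 192, 216], [166, 192, 215], [165, 192, 215], [166, 192, 215], [166, 192, 215], [159, 185, 208], [134, 160, 187], [91, 127, 178], [60, 111, 182], [60, 110, 180], [58, 109, 178], [59, 110, 182], [60, 112, 185]]
```

drive_tool:
  deltas:
    - [[0, -1, 20, 0], [0, -2, 42, 0], [0, -3, 65, 0], [0, -3, 82, 0], [0, -3, 92, 0]]

```text
t: 10.92
tcp_pos: [0.4499, 0.1715, 0.0056]
tool_rot: [0.995, 0.1, -0.001, 0.0]
force: [0.0, -0.4, -1.0]
finger_gap: 0.206
gripper_force: 107.8
```

drive_tool:
  deltas:
    - [[5, 0, 0, 0], [14, 0, 0, 0], [24, 0, 0, 0], [34, 0, 0, 0], [40, 0, 0, 0]]

```text
t: 11.33
tcp_pos: [0.4941, 0.1801, 0.0087]
tool_rot: [0.995, 0.1, 0.003, -0.0]
force: [0.2, -0.4, -2.0]
finger_gap: 0.205
gripper_force: 107.8
```

drive_tool:
  deltas:
    - [[0, 0, 0, 0], [0, 0, 0, 0]]

```text
t: 11.5
tcp_pos: [0.491, 0.1797, 0.008]
tool_rot: [0.995, 0.1, 0.001, -0.0]
force: [-0.2, -0.1, -2.0]
finger_gap: 0.207
gripper_force: 107.8
```

```bash
python3 - <<'E'
from meas import *
im=cv2.imread("rack1_raw.png");cm=json.load(open("rack1.json"));hsv=cv2.cvtColor(im,cv2.COLOR_BGR2HSV)
m=((hsv[...,2]>130)&(hsv[...,1]<80))
def edge(near,side):
    c=quad(m,near)[0];k=np.zeros(m.shape,np.uint8);cv2.drawContours(k,[c],-1,1,-1)
    rs=np.flatnonzero(k.any(1))[8:-8];e=np.array([(np.flatnonzero(k[r])[0]-.5 if side<0 else np.flatnonzero(k[r])[-1]+.5) for r in rs])
    l=cv2.fitLine(cast(cm,np.c_[e,rs],.042)[:,:2].astype(np.float32)*1000,cv2.DIST_HUBER,0,.01,.01).ravel();l[:2]*=np.sign(l[0]);return l
for n,s in (((219,138),-1),((219,138),1),((299,124),-1),((299,124),1)):
    l=edge(n,s);a=np.arctan2(l[1],l[0]);nrm=np.array([-np.sin(.187),np.cos(.187)]);print(s,"yaw",round(a,4),"offset along n",round(float(l[2:]@nrm),2),"centre cand",round(float(np.array([661.2,-191.6])@nrm),2))
E
python3 - <<'E'
import sys;sys.path.insert(0,'.')
from h import *
s=manip.sense();print(s["tcp_pos"],yaw(s),s["force"])
E
python3 shot.py ins1
```

```text
-1 yaw 0.1846 offset along n -268.95 centre cand -311.18
1 yaw 0.1856 offset along n -275.63 centre cand -311.18
-1 yaw 0.1875 offset along n -347.18 centre cand -311.18
1 yaw 0.1877 offset along n -354.77 centre cand -311.18
[0.49099379 0.17966206 0.00800553] 0.20007325077562596 [-0.21811214 -0.12076675 -2.00750088]
```

View pics/ins1.png

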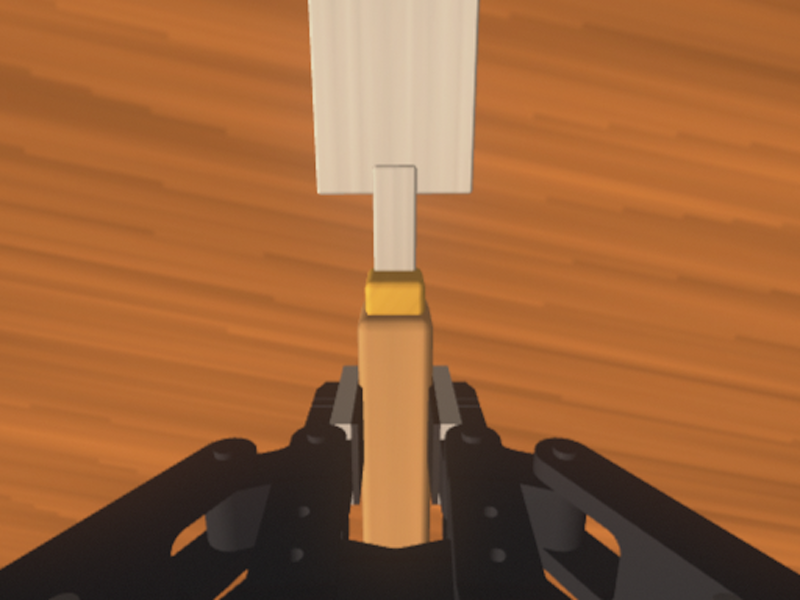

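Wrist view: blade back edge at (394,192), held straight and level, path clear. Pushing in.

drive_tool:
  deltas:
    - [[6, 0, 0, 0], [14, 0, 0, 0], [24, 0, 0, 0], [34, 0, 0, 0], [42, 0, 0, 0]]

```text
t: 11.97
tcp_pos: [0.5327, 0.1881, 0.0074]
tool_rot: [0.995, 0.1, 0.001, -0.0]
force: [0.1, 0.2, -1.6]
finger_gap: 0.205
gripper_force: 107.8
```

drive_tool:
  deltas:
    - [[8, 0, 0, 0], [16, 0, 0, 0], [23, 0, 0, 0], [28, 0, 0, 0], [28, 0, 0, 0]]

```text
t: 12.38
tcp_pos: [0.5602, 0.1936, 0.0073]
tool_rot: [0.995, 0.1, 0.001, -0.0]
force: [-0.0, 1.1, -0.3]
finger_gap: 0.208
gripper_force: 107.8
```

drive_tool:
  deltas:
    - [[0, 0, -2, 0], [0, 0, -4, 0], [0, 0, -6, 0], [0, 0, -8, 0], [0, 0, -8, 0]]

```text
t: 12.8
tcp_pos: [0.5586, 0.1934, 0.0158]
tool_rot: [0.995, 0.1, 0.0, -0.0]
force: [1.2, -0.6, -1.1]
finger_gap: 0.202
gripper_force: 107.8
```

```bash
python3 shot.py ins2; python3 - <<'E'
import sys;sys.path.insert(0,'.')
from meas import *
s=manip.sense();print(s["tcp_pos"],yaw(s),s["force"],s["ft_torque"])
im=cv2.imread("ins2_raw.png");cv2.imwrite("pics/ins2w.png",im)
a=vision.snapshot("scene")[:,:,::-1];cm=vision.camera_model("scene")
x,y=proj(cm,[[.666,.217,.05]])[0].astype(int)
a=cv2.resize(a[y-45:y+45,x-60:x+60],(512,384),interpolation=cv2.INTER_CUBIC)
cv2.imwrite("pics/ins2.png",cv2.resize(np.hstack([im,a]),(800,300)))
E
```

```text
[0.55858662 0.19345097 0.0156496 ] 0.20003484491179702 [-0.13634237 -0.26436908 -1.55471004] [ 0.00077933  0.00972128 -0.02159679]
```

View pics/ins2.png

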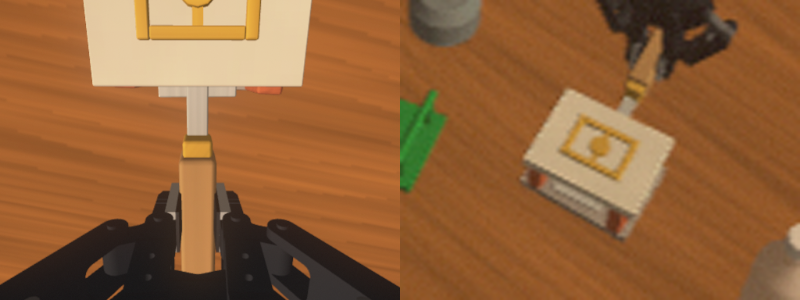

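Blade is centred under the board (board edge x 85–308, blade 158–236 in left half), no contact with the bars. Lifting.

drive_tool:
  deltas:
    - [[0, 0, -1.5, 0], [0, 0, -3, 0], [0, 0, -4.5, 0], [0, 0, -6, 0], [0, 0, -7, 0]]
  force: 118

```text
t: 13.32
tcp_pos: [0.5584, 0.1934, 0.0223]
tool_rot: [0.995, 0.1, -0.0, 0.0]
force: [0.7, -0.1, -2.0]
finger_gap: 0.206
gripper_force: 117.4
```

drive_tool:
  deltas:
    - [[0, 0, -1, 0], [0, 0, -2, 0], [0, 0, -3, 0], [0, 0, -4, 0], [0, 0, -5, 0]]

```text
t: 13.73
tcp_pos: [0.5583, 0.1934, 0.0272]
tool_rot: [0.995, 0.1, -0.0, 0.0]
force: [0.5, 0.3, -3.6]
finger_gap: 0.208
gripper_force: 117.3
```

drive_tool:
  deltas:
    - [[0, 0, -3, 0], [0, 0, -8, 0], [0, 0, -13, 0], [0, 0, -18, 0], [0, 0, -20, 0]]

```text
t: 14.15
tcp_pos: [0.5592, 0.1935, 0.0484]
tool_rot: [0.995, 0.1, 0.001, -0.0]
force: [0.3, -0.2, -2.4]
finger_gap: 0.204
gripper_force: 117.4
```

drive_tool:
  deltas:
    - [[0, 0, 0, 0], [0, 0, 0, 0]]

```text
t: 14.32
tcp_pos: [0.5587, 0.1935, 0.0476]
tool_rot: [0.995, 0.1, 0.0, -0.0]
force: [0.1, -0.7, -2.3]
finger_gap: 0.204
gripper_force: 117.3
```

```bash
python3 shot.py lift1; cat > bd.py <<'E'
from meas import *
import sys
def bd(n):
    im=cv2.imread(f"{n}_raw.png");hsv=cv2.cvtColor(im,cv2.COLOR_BGR2HSV)
    m=(hsv[...,1]<95)&(hsv[...,2]>150); 
    cols=np.r_[130:190:3,320:375:3]; e=[]
    for c in cols:
        r=np.flatnonzero(~m[:150,c]); r=r[r>30]; e.append(r[0] if len(r) else -1)
    e=np.array(e);ok=e>0;p=np.polyfit(cols[ok],e[ok],1)
    L=[(r,np.flatnonzero(m[r])) for r in (10,60,90)]
    print(n,"back edge row@255",round(np.polyval(p,255),1),"slope",round(p[0],4),[(r,int(q.min()),int(q.max())) for r,q in L])
    # blade back edge
    for c in (215,290):
        print("  col",c,"last bright row",np.flatnonzero((m[:200,c]))[-1])
for n in sys.argv[1:]: bd(n)
E
python3 bd.py ins2 lift1; python3 -c "
from h import *
s=manip.sense();print(s['tcp_pos'],yaw(s),s['force'],s['ft_torque'],s['finger_gap'])"
```

```text
ins2 back edge row@255 90.0 slope -0.0042 [(10, 108, 397), (60, 113, 391), (90, 117, 388)]
  col 215 last bright row 123
  col 290 last bright row 123
lift1 back edge row@255 92.7 slope -0.0018 [(10, 113, 392), (60, 117, 387), (90, 120, 385)]
  col 215 last bright row 123
  col 290 last bright row 123
[0.55844026 0.19340099 0.04730531] 0.19997907653317176 [ 0.77928732  0.13493071 -3.00150279] [-0.04660135  0.23552454 -0.04489332] 0.20434688420895233
```

drive_tool:
  deltas:
    - [[0, 0, -3, 0], [0, 0, -9, 0], [0, 0, -16, 0], [0, 0, -23, 0], [0, 0, -29, 0]]

```text
t: 14.78
tcp_pos: [0.5589, 0.1935, 0.0773]
tool_rot: [0.995, 0.1, 0.001, -0.0]
force: [0.4, 0.3, -2.8]
finger_gap: 0.2
gripper_force: 117.3
```

drive_tool:
  deltas:
    - [[0, 0, -6, 0], [0, 0, -11, 0], [0, 0, -15, 0], [0, 0, -18, 0], [0, 0, -19, 0]]

```text
t: 15.2
tcp_pos: [0.5588, 0.1935, 0.0958]
tool_rot: [0.995, 0.1, 0.0, -0.0]
force: [-0.1, -0.5, -2.4]
finger_gap: 0.198
gripper_force: 117.3
```

drive_tool:
  deltas:
    - [[-0.6, 2.9, 0, 0], [-1.9, 8.8, 0, 0], [-3.8, 17.6, 0, 0], [-6.3, 29.3, 0, 0], [-9.3, 43, 0, 0]]

```text
t: 15.62
tcp_pos: [0.5577, 0.1483, 0.0949]
tool_rot: [0.995, 0.1, -0.0, 0.0]
force: [0.4, 0.7, -2.7]
finger_gap: 0.201
gripper_force: 117.3
```

drive_tool:
  deltas:
    - [[-3.5, 16.4, 0, 0], [-7.1, 32.8, 0, 0], [-10.6, 49.2, 0, 0], [-14.2, 65.7, 0, 0], [-17.8, 82.1, 0, 0]]

```text
t: 16.03
tcp_pos: [0.5565, 0.0631, 0.0951]
tool_rot: [0.995, 0.099, -0.0, 0.0]
force: [-0.5, 0.7, -2.6]
finger_gap: 0.204
gripper_force: 117.3
```

drive_tool:
  deltas:
    - [[-3.5, 16.4, 0, 0], [-7.1, 32.8, 0, 0], [-10.6, 49.2, 0, 0], [-14.2, 65.7, 0, 0], [-17.8, 82.1, 0, 0]]

```text
t: 16.45
tcp_pos: [0.5551, -0.0209, 0.0951]
tool_rot: [0.995, 0.099, -0.0, 0.0]
force: [0.8, 0.3, -3.0]
finger_gap: 0.206
gripper_force: 117.3
```

drive_tool:
  deltas:
    - [[-3.5, 16.4, 0, 0], [-7.1, 32.8, 0, 0], [-10.6, 49.2, 0, 0], [-14.2, 65.7, 0, 0], [-17.8, 82.1, 0, 0]]

```text
t: 16.87
tcp_pos: [0.5538, -0.1049, 0.0951]
tool_rot: [0.995, 0.099, -0.0, 0.0]
force: [0.6, 1.4, -2.1]
finger_gap: 0.201
gripper_force: 117.3
```

drive_tool:
  deltas:
    - [[-3.5, 16.4, 0, 0], [-7.1, 32.8, 0, 0], [-10.6, 49.2, 0, 0], [-14.2, 65.7, 0, 0], [-17.8, 82.1, 0, 0]]

```text
t: 17.28
tcp_pos: [0.5524, -0.1888, 0.0951]
tool_rot: [0.995, 0.099, -0.0, 0.0]
force: [0.2, 0.2, -3.0]
finger_gap: 0.201
gripper_force: 117.3
```

drive_tool:
  deltas:
    - [[-2.6, 12, 0, 0.003], [-4.3, 20, 0, 0.007], [-5.3, 24.5, 0, 0.011], [-5.8, 26.9, 0, 0.013], [-5.8, 26.9, 0, 0.013]]

```text
t: 17.7
tcp_pos: [0.5528, -0.2142, 0.0951]
tool_rot: [0.996, 0.093, -0.0, -0.0]
force: [-0.8, 0.3, -3.1]
finger_gap: 0.204
gripper_force: 117.3
```

drive_tool:
  deltas:
    - [[0, 0, 0, 0], [0, 0, 0, 0], [0, 0, 0, 0]]

```text
t: 17.95
tcp_pos: [0.553, -0.2132, 0.0952]
tool_rot: [0.996, 0.094, -0.0, -0.0]
force: [0.2, -0.1, -2.8]
finger_gap: 0.206
gripper_force: 117.3
```

```bash
python3 shot.py tr1; python3 bd.py tr1; python3 -c "
from h import *
s=manip.sense();print(s['tcp_pos'],yaw(s),s['force'],s['ft_torque'],s['finger_gap'])"
```

```text
tr1 back edge row@255 92.6 slope -0.0011 [(10, 113, 511), (60, 117, 387), (90, 120, 384)]
  col 215 last bright row 123
  col 290 last bright row 123
[ 0.55311174 -0.21329096  0.09524692] 0.18802195852843068 [ 0.56528663  0.21271753 -3.87604527] [-0.05779672  0.16304844 -0.03932909] 0.20404337230707484
```

drive_tool:
  deltas:
    - [[0, 0.2, 3, 0.001], [0, 0.4, 9, 0.002], [0, 0.7, 17, 0.002], [0, 0.7, 26, 0.002], [0, 0.7, 35, 0.002]]

```text
t: 18.42
tcp_pos: [0.5529, -0.2146, 0.059]
tool_rot: [0.996, 0.092, -0.0, -0.0]
force: [-0.8, 0.1, -4.2]
finger_gap: 0.205
gripper_force: 117.3
```

drive_tool:
  deltas:
    - [[0, 0, 9, 0], [0, 0, 16, 0], [0, 0, 22, 0], [0, 0, 26, 0], [0, 0, 28, 0]]

```text
t: 18.83
tcp_pos: [0.5529, -0.2146, 0.0313]
tool_rot: [0.996, 0.092, -0.0, -0.0]
force: [0.3, -0.3, -3.1]
finger_gap: 0.207
gripper_force: 117.3
```

drive_tool:
  deltas:
    - [[0, 0, 0, 0], [0, 0, 0, 0], [0, 0, 0, 0], [0, 0, 0, 0]]

```text
t: 19.17
tcp_pos: [0.5536, -0.215, 0.0327]
tool_rot: [0.996, 0.092, 0.0, 0.0]
force: [1.2, 0.4, -3.5]
finger_gap: 0.203
gripper_force: 117.3
```

```bash
python3 shot.py lo1; python3 bd.py lo1; python3 - <<'E'
from meas import *
s=manip.sense();print(s['tcp_pos'],yaw(s),s['force'])
im=cv2.imread("lo1_raw.png")
a=vision.snapshot("scene")[:,:,::-1];cv2.imwrite("lo1_scene.png",a);cm=vision.camera_model("scene")
x,y=proj(cm,[[.661,-.192,.05]])[0].astype(int)
a=cv2.resize(a[y-45:y+45,x-60:x+60],(512,384),interpolation=cv2.INTER_CUBIC)
cv2.imwrite("pics/lo1c.png",cv2.resize(np.hstack([im,a]),(800,300)))
E
```

```text
lo1 back edge row@255 92.6 slope -0.0016 [(10, 113, 392), (60, 117, 387), (90, 120, 384)]
  col 215 last bright row 123
  col 290 last bright row 123
[ 0.55352369 -0.21492634  0.03270085] 0.1850835878712837 [-0.13566961 -0.27927556 -2.50669064]
```

drive_tool:
  deltas:
    - [[0, -0.5, 1.5, 0], [0, -0.5, 3, 0], [0, -0.5, 4.5, 0], [0, -0.5, 6, 0], [0, -0.5, 7, 0]]

```text
t: 19.68
tcp_pos: [0.553, -0.2142, 0.0249]
tool_rot: [0.996, 0.092, -0.0, -0.0]
force: [0.8, 0.3, -2.0]
finger_gap: 0.206
gripper_force: 117.3
```

drive_tool:
  deltas:
    - [[0, 0, 0.7, 0], [0, 0, 1.4, 0], [0, 0, 2.1, 0], [0, 0, 2.8, 0], [0, 0, 3.5, 0]]

```text
t: 20.1
tcp_pos: [0.5533, -0.2144, 0.0218]
tool_rot: [0.996, 0.092, 0.0, 0.0]
force: [-0.7, 0.5, -2.6]
finger_gap: 0.203
gripper_force: 117.4
```

drive_tool:
  deltas:
    - [[0, 0, 0.7, 0], [0, 0, 1.4, 0], [0, 0, 2.2, 0], [0, 0, 3, 0], [0, 0, 4, 0]]

```text
t: 20.52
tcp_pos: [0.5534, -0.2144, 0.0178]
tool_rot: [0.996, 0.092, 0.0, 0.0]
force: [-0.6, -0.2, -1.4]
finger_gap: 0.209
gripper_force: 117.5
```

drive_tool:
  deltas:
    - [[0, 0, 1, 0], [0, 0, 2, 0], [0, 0, 3, 0], [0, 0, 4, 0], [0, 0, 4, 0]]

```text
t: 20.93
tcp_pos: [0.553, -0.2142, 0.0135]
tool_rot: [0.996, 0.092, -0.0, -0.0]
force: [0.2, -0.1, -2.0]
finger_gap: 0.204
gripper_force: 117.5
```

```bash
python3 shot.py lo2; python3 bd.py lo2; python3 - <<'E'
from meas import *
s=manip.sense();print(s['tcp_pos'],yaw(s),s['force'],s['ft_torque'])
im=cv2.imread("lo2_raw.png")
a=vision.snapshot("scene")[:,:,::-1];cv2.imwrite("lo2_scene.png",a);cm=vision.camera_model("scene")
x,y=proj(cm,[[.661,-.192,.05]])[0].astype(int)
a=cv2.resize(a[y-45:y+45,x-60:x+60],(512,384),interpolation=cv2.INTER_CUBIC)
cv2.imwrite("pics/lo2c.png",cv2.resize(np.hstack([im,a]),(800,300)))
E
```

```text
lo2 back edge row@255 87.8 slope 0.0103 [(10, 105, 400), (60, 111, 394), (90, 114, 391)]
  col 215 last bright row 123
  col 290 last bright row 123
[ 0.5530464  -0.21420978  0.01359913] 0.1850073485764444 [-0.02950921  0.61391679 -0.94725771] [-0.00302836  0.00071809  0.0104084 ]
```

View pics/lo2c.png

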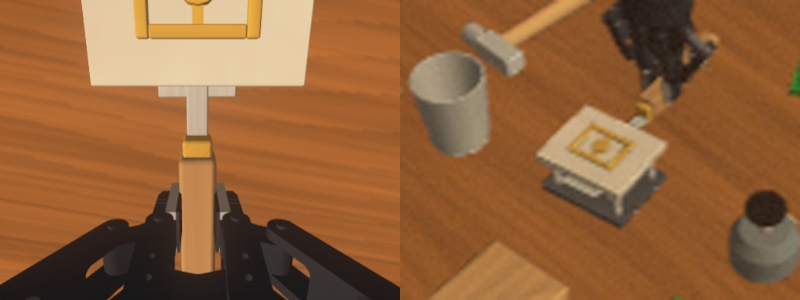

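Board sits level and square on the rods in both views ((602,148) in the right half); blade is free beneath. Drawing out.

drive_tool:
  deltas:
    - [[-4, 0, 0, 0], [-12, 0, 0, 0], [-24, 0, 0, 0], [-38, 0, 0, 0], [-53, 0, 0, 0]]

```text
t: 21.45
tcp_pos: [0.5, -0.2241, 0.0138]
tool_rot: [0.996, 0.093, -0.0, 0.0]
force: [-0.4, -0.2, -1.3]
finger_gap: 0.202
gripper_force: 117.5
```

drive_tool:
  deltas:
    - [[-17, 0, 0, 0], [-35, 0, 0, 0], [-53, 0, 0, 0], [-69, 0, 0, 0], [-80, 0, 0, 0]]

```text
t: 21.87
tcp_pos: [0.4201, -0.2384, 0.0139]
tool_rot: [0.996, 0.092, -0.001, -0.001]
force: [-0.2, -0.0, -2.0]
finger_gap: 0.204
gripper_force: 117.5
```

drive_tool:
  deltas:
    - [[0, 0, -15, 0], [0, 0, -40, 0], [0, 0, -70, 0], [0, 0, -95, 0], [0, 0, -110, 0]]

```text
t: 22.28
tcp_pos: [0.4229, -0.2396, 0.1263]
tool_rot: [0.996, 0.092, 0.001, 0.001]
force: [1.0, 0.0, -1.7]
finger_gap: 0.2
gripper_force: 117.5
```

```bash
python3 - <<'E'
from meas import *
s=manip.sense();print(s['tcp_pos'],yaw(s),s['force'],s['finger_gap'],s['q'])
im=vision.snapshot("scene")[:,:,::-1].copy();cm=vision.camera_model("scene");hsv=cv2.cvtColor(im,cv2.COLOR_BGR2HSV)
m=(hsv[...,2]>150)&(hsv[...,1]<110)
p=proj(cm,[[.661,-.192,.056]])[0];cs=quad(m,p);c=[c for c in cs if cv2.contourArea(c)>200][0]
q=cv2.approxPolyDP(cv2.convexHull(c),4,True).reshape(-1,2);print(p,cv2.contourArea(c),q.tolist())
rep("board@56",cast(cm,cv2.convexHull(c).reshape(-1,2),.056))
# reference: initial scene image, board on stand and rack
im0=cv2.imread("scene_raw.png");h0=cv2.cvtColor(im0,cv2.COLOR_BGR2HSV);m0=(h0[...,2]>150)&(h0[...,1]<110)
p=proj(cm,[[.666,.217,.056]])[0];c=[c for c in quad(m0,p) if cv2.contourArea(c)>200][0];rep("board0@56",cast(cm,cv2.convexHull(c).reshape(-1,2),.056))
E
```

```text
[ 0.42290495 -0.23957607  0.12626378] 0.18482495082242142 [ 1.04939163  0.03225636 -1.7309216 ] 0.20033323691623017 [-7.45846031e-01  4.63081146e-01  1.85640985e+00  3.61784930e-05
  8.18223077e-01  6.40104285e-01]
[219.57185313 196.16043636] 528.5 [[214, 184], [238, 195], [224, 211], [200, 198]]
board@56 centre [ 662.2 -191.7] size [ 86.5 108.7] ang 8.5
board0@56 centre [666.3 216.6] size [ 84.4 107.8] ang 11.56
```

drive_tool:
  deltas:
    - [[6, -12, 0, 0], [15, -32, 0, 0], [26, -56, 0, 0], [37, -80, 0, 0], [48, -103, 0, 0]]

```text
t: 22.75
tcp_pos: [0.4499, -0.1274, 0.1231]
tool_rot: [0.996, 0.092, -0.001, -0.0]
force: [0.5, -0.3, -1.6]
finger_gap: 0.206
gripper_force: 117.5
```

drive_tool:
  deltas:
    - [[11, -24, 0, 0], [22, -48, 0, 0], [33, -72, 0, 0], [43, -92, 0, 0], [49, -104, 0, 0]]

```text
t: 23.17
tcp_pos: [0.4791, -0.0152, 0.123]
tool_rot: [0.996, 0.093, -0.001, -0.0]
force: [-0.3, -0.7, -1.7]
finger_gap: 0.204
gripper_force: 117.5
```

drive_tool:
  deltas:
    - [[0, 0, 0, -0.08], [0, 0, 0, -0.18], [0, 0, 0, -0.29], [0, 0, 0, -0.4], [0, 0, 0, -0.5]]

```text
t: 23.58
tcp_pos: [0.4789, -0.0173, 0.1229]
tool_rot: [0.941, 0.338, -0.001, -0.0]
force: [0.1, -0.7, -1.7]
finger_gap: 0.207
gripper_force: 117.5
```

drive_tool:
  deltas:
    - [[0, 0, 0, -0.11], [0, 0, 0, -0.22], [0, 0, 0, -0.33], [0, 0, 0, -0.44], [0, 0, 0, -0.55]]

```text
t: 24.0
tcp_pos: [0.4789, -0.0174, 0.123]
tool_rot: [0.814, 0.581, -0.0, -0.0]
force: [0.0, 0.1, -1.6]
finger_gap: 0.201
gripper_force: 117.5
```

drive_tool:
  deltas:
    - [[0, 0, 0, -0.11], [0, 0, 0, -0.22], [0, 0, 0, -0.33], [0, 0, 0, -0.44], [0, 0, 0, -0.51]]

```text
t: 24.42
tcp_pos: [0.4789, -0.0174, 0.123]
tool_rot: [0.641, 0.767, -0.0, -0.001]
force: [-0.7, -0.3, -2.5]
finger_gap: 0.204
gripper_force: 117.5
```

drive_tool:
  deltas:
    - [[0, 0, 0, -0.05], [0, 0, 0, -0.05], [0, 0, 0, -0.05]]

```text
t: 24.67
tcp_pos: [0.4791, -0.0174, 0.1232]
tool_rot: [0.624, 0.781, -0.0, -0.0]
force: [0.0, 0.2, -1.1]
finger_gap: 0.204
gripper_force: 117.5
```

```bash
python3 -c "
from h import *
s=manip.sense();print(s['tcp_pos'],yaw(s),s['force'],s['finger_gap'],tooldelta(np.array([.480,-.0184,-.0205])-s['tcp_pos'],s))"
```

```text
[ 0.47909927 -0.01742805  0.12316709] 1.7934611933843323 [ 0.00865756  0.19526948 -1.13341559] 0.20404968898201173 [ -1.21795306   0.79174477 143.66586033]
```

drive_tool:
  deltas:
    - [[0, 0, 12, 0], [0, 0, 34, 0], [0, 0, 60, 0], [0, 0, 84, 0], [0, 0, 104, 0]]

```text
t: 25.08
tcp_pos: [0.4792, -0.0174, 0.0182]
tool_rot: [0.624, 0.781, -0.0, -0.0]
force: [-0.1, -0.1, -1.9]
finger_gap: 0.203
gripper_force: 117.5
```

drive_tool:
  deltas:
    - [[0, 0, 15, 0], [0, 0, 25, 0], [0, 0, 32, 0], [0, 0, 36, 0], [0, 0, 37, 0]]

```text
t: 25.5
tcp_pos: [0.4797, -0.0175, -0.0176]
tool_rot: [0.624, 0.782, -0.0, -0.0]
force: [-0.1, -0.8, -1.3]
finger_gap: 0.202
gripper_force: 117.5
```

drive_tool:
  deltas:
    - [[0, 0, 0.5, 0], [0, 0, 1, 0], [0, 0, 1.5, 0], [0, 0, 2, 0], [0, 0, 2, 0]]

```text
t: 25.92
tcp_pos: [0.4799, -0.0175, -0.0189]
tool_rot: [0.624, 0.782, 0.0, 0.0]
force: [0.0, 0.4, -1.6]
finger_gap: 0.2
gripper_force: 117.5
```

drive_tool:
  deltas:
    - [[0, 0, 0.5, 0], [0, 0, 1, 0], [0, 0, 1.5, 0], [0, 0, 1.5, 0], [0, 0, 1.5, 0]]

```text
t: 26.33
tcp_pos: [0.4798, -0.0174, -0.0201]
tool_rot: [0.623, 0.782, 0.0, 0.0]
force: [-1.4, 0.2, 4.7]
finger_gap: 0.203
gripper_force: 118.6
```

drive_tool:
  deltas:
    - [[0, 0, 0, 0], [0, 0, 0, 0], [0, 0, 0, 0], [0, 0, 0, 0], [0, 0, 0, 0]]
  jaw: 55
  force: 30

```text
t: 26.75
tcp_pos: [0.4797, -0.0174, -0.0209]
tool_rot: [0.624, 0.782, -0.0, -0.0]
force: [0.0, -0.5, 0.1]
finger_gap: 0.642
gripper_force: 0.0
```

drive_tool:
  deltas:
    - [[0, 0, -10, 0], [0, 0, -35, 0], [0, 0, -75, 0], [0, 0, -115, 0], [0, 0, -150, 0]]

```text
t: 27.17
tcp_pos: [0.4793, -0.0173, 0.1317]
tool_rot: [0.624, 0.782, 0.0, 0.0]
force: [0.9, -0.5, 0.0]
finger_gap: 0.646
gripper_force: 0.0
```

drive_tool:
  deltas:
    - [[0, 0, -30, 0], [0, 0, -60, 0], [0, 0, -70, 0], [0, 0, -70, 0], [0, 0, -70, 0]]
  jaw: 0

```text
t: 27.58
tcp_pos: [0.4795, -0.0173, 0.2]
tool_rot: [0.624, 0.782, 0.0, 0.001]
force: [1.2, 0.2, -0.6]
finger_gap: 0.004
gripper_force: 0.0
```

```bash
python3 shot.py sp2; python3 - <<'E'
from meas import *
im=cv2.imread("sp2_raw.png");cm=json.load(open("sp2.json"));hsv=cv2.cvtColor(im,cv2.COLOR_BGR2HSV)
s=manip.sense();print(s['tcp_pos'],yaw(s))
# blade on bench
pb=proj(cm,[[.482-.2245*.122,-.030+.974*.122,.003]])[0];m=(hsv[...,1]<75)&(hsv[...,2]>130)
c=quad(m,pb)[0];print(pb,cv2.contourArea(c));rep("blade@3",cast(cm,c.reshape(-1,2),.003))
# plunger disc
pp=proj(cm,[[.618,-.004,.077]])[0];print("plunger exp",pp, im[int(pp[1]),int(pp[0])])
m=hsv[...,2]<60
for c in quad(m,pp)[:2]:
    r=cv2.minAreaRect(c);e=cv2.fitEllipse(c);print("dark",cv2.contourArea(c),np.round(e[0],1),np.round(e[1],1),np.round(cast(cm,[e[0]],.077)*1000,1))
E
```

```text
[ 0.47874224 -0.01717487  0.19891312] 1.7950202364647714
[251.15252696  60.01903641] 4005.5
blade@3 centre [458.   78.3] size [ 43.3 114.4] ang 12.92
plunger exp [398.08505672 196.01332294] [34 39 51]
dark 1348.0 [397.  195.4] [39.2 43.8] [[616.8  -3.7  77. ]]
dark 29671.5 [257.5 345.9] [ 99.5 474.4] [[ 527.3 -199.9   77. ]]
```

drive_tool:
  deltas:
    - [[-3, 27, 0, 0], [-7, 55, 0, 0], [-10, 82, 0, 0], [-14, 110, 0, 0], [-17, 137, 0, 0]]

```text
t: 28.05
tcp_pos: [0.6169, -0.0033, 0.1967]
tool_rot: [0.624, 0.782, -0.001, -0.002]
force: [-0.1, -0.1, -0.1]
finger_gap: -0.001
gripper_force: 0.0
```

drive_tool:
  deltas:
    - [[0, 0, 25, 0], [0, 0, 60, 0], [0, 0, 95, 0], [0, 0, 120, 0], [0, 0, 138, 0]]

```text
t: 28.47
tcp_pos: [0.6131, -0.0029, 0.0558]
tool_rot: [0.624, 0.782, -0.002, -0.004]
force: [-0.3, 0.2, -1.5]
finger_gap: 0.0
gripper_force: 0.0
```

drive_tool:
  deltas:
    - [[0, 0, 3, 0], [0, 0, 6, 0], [0, 0, 9, 0], [0, 0, 12, 0], [0, 0, 15, 0]]

```text
t: 28.88
tcp_pos: [0.6178, -0.0037, 0.0473]
tool_rot: [0.624, 0.782, 0.0, 0.001]
force: [0.3, 0.2, 3.4]
finger_gap: -0.001
gripper_force: 1.0
```

drive_tool:
  deltas:
    - [[0, 0, 2, 0], [0, 0, 4, 0], [0, 0, 6, 0], [0, 0, 6, 0], [0, 0, 6, 0]]

```text
t: 29.3
tcp_pos: [0.6178, -0.0037, 0.0408]
tool_rot: [0.624, 0.782, 0.0, 0.001]
force: [0.6, -0.9, 3.1]
finger_gap: -0.0
gripper_force: 1.8
```

drive_tool:
  deltas:
    - [[0, 0, 1, 0], [0, 0, 2, 0], [0, 0, 3, 0], [0, 0, 4, 0], [0, 0, 4, 0]]

```text
t: 29.72
tcp_pos: [0.6177, -0.0037, 0.0363]
tool_rot: [0.624, 0.782, 0.0, 0.001]
force: [2.0, 0.3, 5.4]
finger_gap: -0.002
gripper_force: 2.4
```

drive_tool:
  deltas:
    - [[0, 0, 0.5, 0], [0, 0, 1, 0], [0, 0, 1.5, 0], [0, 0, 1.5, 0], [0, 0, 1.5, 0]]

```text
t: 30.13
tcp_pos: [0.6178, -0.0037, 0.0359]
tool_rot: [0.624, 0.782, 0.0, 0.001]
force: [0.1, 0.2, 9.7]
finger_gap: 0.002
gripper_force: 5.0
```

drive_tool:
  deltas:
    - [[0, 0, 0.5, 0], [0, 0, 1, 0], [0, 0, 1, 0], [0, 0, 1, 0], [0, 0, 1, 0]]

```text
t: 30.55
tcp_pos: [0.6179, -0.0037, 0.0358]
tool_rot: [0.623, 0.782, 0.0, 0.001]
force: [-0.2, 0.2, 14.7]
finger_gap: 0.002
gripper_force: 7.5
```

drive_tool:
  deltas:
    - [[0, 0, -8, 0], [0, 0, -30, 0], [0, 0, -65, 0], [0, 0, -105, 0], [0, 0, -140, 0]]

```text
t: 30.97
tcp_pos: [0.6152, -0.0032, 0.1739]
tool_rot: [0.624, 0.782, -0.001, -0.002]
force: [1.5, -0.0, 0.1]
finger_gap: -0.006
gripper_force: 0.0
```

drive_tool:
  deltas:
    - [[8, 0, -10, 0.12], [16, 0, -18, 0.24], [16, 0, -18, 0.36], [16, 0, -18, 0.48], [16, 0, -18, 0.6]]

```text
t: 31.38
tcp_pos: [0.6117, 0.0126, 0.1906]
tool_rot: [0.828, 0.56, -0.001, -0.001]
force: [-0.7, -0.1, 0.5]
finger_gap: 0.001
gripper_force: 0.0
```

drive_tool:
  deltas:
    - [[0, 0, 0, 0.12], [0, 0, 0, 0.24], [0, 0, 0, 0.36], [0, 0, 0, 0.48], [0, 0, 0, 0.6]]

```text
t: 31.8
tcp_pos: [0.6115, 0.0124, 0.1901]
tool_rot: [0.957, 0.29, -0.002, -0.001]
force: [-0.1, -0.3, 0.4]
finger_gap: -0.001
gripper_force: 0.0
```

drive_tool:
  deltas:
    - [[0, 35, 0, 0.12], [0, 70, 0, 0.24], [0, 105, 0, 0.36], [0, 140, 0, 0.48], [0, 170, 0, 0.595]]

```text
t: 32.22
tcp_pos: [0.7082, -0.1302, 0.1899]
tool_rot: [1.0, -0.003, -0.002, -0.001]
force: [-0.0, 0.8, -0.5]
finger_gap: -0.0
gripper_force: 0.0
```

drive_tool:
  deltas:
    - [[0, 0, 0, 0], [0, 0, 0, 0]]

```text
t: 32.38
tcp_pos: [0.7077, -0.13, 0.1893]
tool_rot: [1.0, -0.001, -0.002, -0.001]
force: [0.2, 0.5, 0.3]
finger_gap: 0.002
gripper_force: 0.0
```

```bash
python3 shot.py fin; python3 - <<'E'
from meas import *
im=cv2.imread("fin_raw.png");cm=json.load(open("fin.json"));hsv=cv2.cvtColor(im,cv2.COLOR_BGR2HSV)
s=manip.sense();print(s['tcp_pos'],yaw(s),s['force'])
p=proj(cm,[[.661,-.192,.056]])[0];print(p)
m=(hsv[...,2]>170)&(hsv[...,1]<95);c=quad(m,p)[0];rep("board@56",cast(cm,cv2.convexHull(c).reshape(-1,2),.056))
q=cv2.approxPolyDP(cv2.convexHull(c),6,True).reshape(-1,2);print(q.tolist())
f=((hsv[...,1]>110)&(hsv[...,2]>150)).astype(np.uint8);k=np.zeros_like(f);cv2.drawContours(k,[cv2.convexHull(c)],-1,1,-1);k=cv2.erode(k,np.ones((9,9)));
rep("frame@61",cast(cm,quad(f&k,p)[0].reshape(-1,2),.0612))
E
```

```text
[ 0.70708858 -0.12855614  0.18961172] -0.00011798411347852564 [ 0.28833254  0.06622385 -0.17866   ]
[316.57957767 219.53939209]
board@56 centre [ 661.2 -192.5] size [ 86.1 104. ] ang 10.58
[[365, 169], [372, 249], [287, 263], [269, 244], [259, 189]]
frame@61 centre [ 661.7 -192.4] size [44.4 56.1] ang 10.64
```

```bash
python3 -c "
from station import manip
print(manip.sign_off())"
```

```text
the job is handed in; nothing more can be done
None
```

The board rests level and square on the cooling rack, within about 1 mm of centre by the wrist camera. The timer plunger was pressed to its stop, and the spatula lies flat near its original place. The job is handed in at about 32 s, with the bottle, hammer and cup untouched.

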